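Set the kitchen slate on its sloped stand

ROBOT

A 6-joint arm with a two-finger parallel gripper is mounted at the origin on a cart in front of the work surface, level with it; the furniture and walls round the work are solid. World frame = base frame: x ahead of the robot, y to its left, z up, the work surface at z = 0. Lengths are in mm, angles in rad, forces in N, time in s.
With the tool pointing down it reaches from about 350 to 775 mm from the base axis. Payload 7.3 kg.
Tool frame: the origin (TCP) lies on the centre line of the jaws, within the pads' length; the fingertips stand 11 mm ahead of it and the grasp point (between the pads) lies 8 mm behind it; z points along the fingers, y is the line along which they close (so a half turn about z gives the same grasp; the last joint's range is limited). The gripper opens to 92 mm and grips with 3 to 60 N. Pads are 19 mm wide; open, the fingers measure 130 mm over their backs; the gripper's body (75 mm by 190 mm) begins 47 mm behind the grasp point.
Start: joints at [0.965, 0.342, 1.524, -0, 1.275, -0.146], TCP at [232.967, 470.5, 237.741] pointing down, gripper open.
Joint ranges: [-2.53, 2.53], [-0.77, 2.02], [0.04, 2.7], [-1, 4.14], [0.28, 2.66], [-3.11, 3.11]. Speed limits (rad/s): [2.57, 2.57, 3.14, 3.14, 3.14, 3.14].

INTERFACE

Orientations are given as [roll, pitch, yaw] about the fixed x, y, z axes, in that order (R = Rz(yaw) Ry(pitch) Rx(roll)).
In Python, from plant import bot gives the robot as it stands.
- The arm moves only by the tool step_arm, never from a script. Its argument "deltas" is a list of rows, each a list of 5 numbers: the opening, from 0 (shut) to 1 (fully open), then the shift along the tool's x, y, z each as a share of 0.5 m, from -1 to 1, then the turn about the tool's z as a share of pi/2 rad, from -1 to 1. In form: [[claw, x, y, z, turn], ...]. A call has 1 to 8 rows; each row shifts and turns the commanded pose from where the row before left it, along the tool's axes as they then stand; what a row does not reach is not made up. A row lasts 1/10 s, in which the tool goes at most 50 mm and 8.59 degrees, less where a joint would pass 70% of its speed; a pose out of reach is approached as far as the arm can. A call with a number of a shift or a turn outside -1 to 1 is refused whole. A call with a gripper value outside its range is refused whole. The fingers move at their own pace and stop on an object; the grip force is fixed at half the most. Time passes only in rows, so rows that do not move let the fingers close. It gives the time, the measured TCP pose, the force, the opening and the grip force at its end, in the units of the state.
- bot.get_obs(): the state, without advancing time (a new reading comes with each control period).
- bot.capture(name): name is "scene" or "side" or "wrist"; returns (picture, depth): 420x560x3 uint8, red, green, blue; 420x560 float32, mm along the optical axis (not along the pixel's ray), 0 where there is no reading.
- bot.camera_params(name): a dict with "fov_y" (degrees; the focal length in pixels is half the picture's height over the tangent of half this angle, whatever the lens; pixels are square), "cx", "cy" (the principal point, pixels), "rvec" (rotation vector, rad) and "tvec" (3), from world to camera coordinates, as OpenCV has them. Camera axes: x right, y down, z forward; pixel columns grow to the right and rows downward; lengths in mm; the calibration is good to about 2 mm. A picture is of the moment at which its call begins: read the wrist's pose just before it. camera_params takes no time and is no camera call; for the wrist camera it gives the pose at the moment of the call.
- bot.close_job(): hands the job in; it is judged then, once.
The state is a dict: "time": time; "joint_positions": joint angles; "dq": joint speeds; "tau": joint torques, N m; "tool_pos": TCP position; "tcp_rot": TCP orientation; "contact_force": force on the tool from outside, world axes, zero at the start; "moment": the same for the moment, N m; "grip_width": finger opening in mm; "finger_force": force on a finger pad.
Only numpy, scipy, OpenCV 4.12 (cv2) and the standard library are available. Lean on these libraries where they do the work, as an engineer would, in place of code of your own. Each camera call takes 0.05 s, during which the arm holds its last target. There are 200 camera calls.

TASK

Take the framed kitchen slate out of the board rack and set it upright on the sloped wooden stand, so that it sits on the ledge behind the lip and leans back against the backrest, roughly centred and facing squarely the way the stand faces. Lower it right down onto the ledge before letting go instead of dropping it, and leave the chopping board standing in the rack.

Things in the scene. Friction and masses are not known exactly. Their poses are not given: they have to be found in the camera images.
- slate_center (a point): Centre of the loose slate: dark panel in a pale wooden frame, both faces alike, 14 mm thick (x), 130 wide (y), 150 high (z), about 0.25 kg. Starts upright in one half of a low wooden rack, lower edge 12 mm above the worktop; the 17 mm wide slot hides its lowest 35 mm. Pinch its top edge across the thickness, from above.
- chopping_center (a point): Loose wooden chopping board that stays in the other half of the rack, its middle 148 to 164 mm from the slate's and in line with it: 14 mm thick (x), 110 wide (y), with a narrow rounded neck on top, 165 high in all (z). The point is half-way across, 75 mm above its lower edge.
- stand_seat (a point): Fixed wooden stand, 150 mm wide. Point: middle of the inner corner of ledge and backrest, 30 mm above the worktop. x: level, from front to back; y: along the ledge; z: up. Backrest leans back 20 degrees, 95 mm long. Ledge square to it (rises to the front), 48 mm deep, then a lip 12 mm high. A board let go upright on mid-ledge (20 mm before the point) tips back onto the backrest.

How it is judged (in metres and radians):
At the end, for the whole second after the job is handed in: The slate rests on the stand's ledge behind the lip, leaning back 10 to 40 degrees from upright, its middle within 25 mm of the stand's middle sideways and its width within 12 degrees of the ledge's line, at rest; the chopping board still stands in the rack within 30 mm of where it was (x of slate_center in the frame of stand_seat between -0.015 and 0.04 m and y of slate_center in the frame of stand_seat between -0.025 and 0.025 m and z of slate_center in the frame of stand_seat between 0.055 and 0.09 m and angle between slate_center's own z axis and vertical between 0.17 and 0.7 rad and angle between the y axis of slate_center and the y axis of stand_seat, either way round below 0.21 rad and linear speed of slate below 0.02 m/s and angle between chopping_center's own z axis and vertical below 0.2 rad and distance of chopping_center from where it was at the start of the episode below 0.03 m); the robot touches nothing.
It fails at once if the slate is let go more than about 25 mm above its seat on the stand (contact force between slate and the fingers below 0.05 N and horizontal distance between slate_center and stand_seat below 0.1 m and z of slate_center in the frame of stand_seat above 0.115 m).
It fails at once if the chopping board is taken out of the rack (distance of chopping_center from where it was at the start of the episode above 0.06 m).
It also fails if it takes over 35 s, if anything falls off the work surface, if the arm or the gripper's body presses on something with over 40 N, if the wrist force passes 120 N, or if a joint passes its speed limit or range.

## Working session

There is one attempt and no reset: what is moved stays moved. The work goes in short steps, Python scripts to look and compute and a tool call to move; the robot and the scene stay as the last step left them, time stands still between calls to the robot, and variables do not carry over. Pictures are saved under pics/ and viewed, at most 10 in all, crops included, and the job is handed in when it is done.

Besides the shell and the picture viewer there is one more tool, called after "Request:" by a JSON object that holds its "method" and its "body", one argument or row to a line. step_arm: Moves the arm, as the interface text tells. Shift numbers are shares of 0.5 m and turn numbers shares of pi/2 rad, none past 1 either way. Its arguments: {"type":"object","properties":{"deltas":{"type":"array","items":{"type":"array","items":{"type":"number","minimum":-1,"maximum":1}}}},"required":["deltas"]}

```bash
ls; mkdir -p pics; cat > h.py <<'E'
import numpy as np, cv2
from plant import bot
def cap(n):
    p=bot.camera_params(n); im,d=bot.capture(n)
    np.savez('last_%s.npz'%n,im=im,d=d,**{k:np.array(v) for k,v in p.items()})
    return im,d,p
def cloud(d,p):
    H,W=d.shape; f=H/2/np.tan(np.radians(p['fov_y'])/2)
    u,v=np.meshgrid(np.arange(W),np.arange(H))
    c=np.stack([(u-p['cx'])/f*d,(v-p['cy'])/f*d,d],-1)
    R=cv2.Rodrigues(np.array(p['rvec'],float))[0]
    return (c-np.array(p['tvec']).ravel())@R
E
python3 - <<'E'
from h import *
o=bot.get_obs();print(o)
a=[]
for n in('scene','side'):
    im,d,p=cap(n);print(n,p,(d>0).mean());a.append(im)
cv2.imwrite('pics/a.png',cv2.resize(np.vstack(a),(560,840))[:,:,::-1][:420]);cv2.imwrite('pics/b.png',a[1][:,:,::-1])
E
```

```text
pics
{'time': 0.0, 'joint_positions': array([ 9.64999025e-01,  3.42683886e-01,  1.52504586e+00,  1.58702046e-05,
        1.27541548e+00, -1.46005501e-01]), 'dq': array([ 6.60809769e-04, -9.99529613e-05, -7.26203750e-04,  1.34794664e-04,
       -2.42856178e-03, -1.36892849e-03]), 'tau': array([ 1.10000976e-03, -4.31248963e+01, -2.44220209e+01,  7.19032134e-02,
        5.61976992e-02, -1.76729714e-04]), 'tool_pos': array([232.71787296, 470.14699214, 237.05505243]), 'tcp_rot': array([-3.14005880e+00, -2.40894227e-04,  2.68179604e+00]), 'contact_force': array([-0.3212968 , -0.14006123,  1.23456034]), 'moment': array([-0.00906495, -0.01984221, -0.03548052]), 'finger_force': 0.0, 'grip_width': 91.50922687538036}
scene {'fov_y': 54.91830144803071, 'cx': 283.0532768168214, 'cy': 204.0052763683317, 'rvec': array([ 2.01382093, -1.16039444,  0.52199783]), 'tvec': array([-210.48757787,  346.60909645,  706.4310877 ])} 0.9959183673469387
side {'fov_y': 49.969715318720375, 'cx': 282.8893267880269, 'cy': 205.344785732555, 'rvec': array([ 2.10229346, -0.48314785,  0.28497411]), 'tvec': array([-408.54762533,  216.47661513, 1020.72206726])} 0.9958333333333333
```

View pics/a.png

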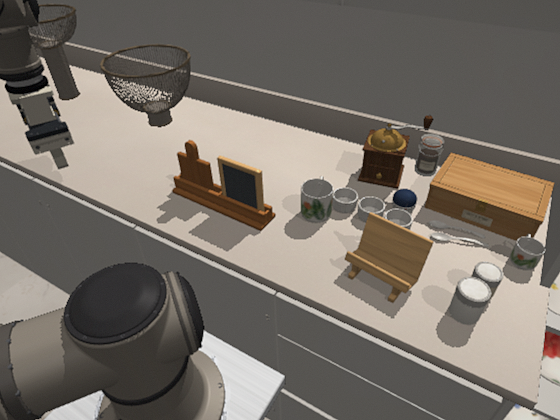

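View pics/b.png

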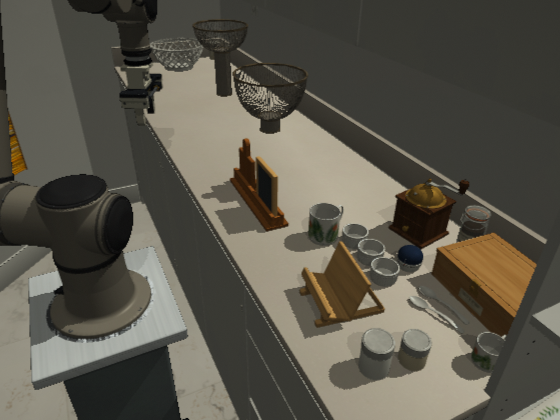

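The scene view shows the slate at about (241,183) in the right half of the rack, the chopping board at (195,165) and the stand at (388,255). The side view shows the slate at (267,185) and the stand at (340,285). A wire stand at (155,80) in the scene view sits behind the rack. Next I'll measure from depth.

```bash
cat > m.py <<'E'
from h import *
def load(n):
    L=np.load('last_%s.npz'%n); return L['im'],L['d'],{k:L[k] for k in('fov_y','cx','cy','rvec','tvec')}
def plane(P):
    for _ in range(6):
        c=np.median(P,0) if _==0 else P.mean(0); n=np.linalg.svd(P-c)[2][2]; r=abs((P-c)@n); P=P[r<max(2.5*np.median(r),1.5)]
    return c,n,P
rois={'scene':dict(slate=(215,150,272,215),chop=(170,135,220,200),stand=(340,205,440,305)),
 'side':dict(slate=(250,150,285,222),chop=(230,135,258,200),stand=(295,235,390,330))}
for n in rois:
    im,d,p=load(n); X=cloud(d,p)
    T=X[330:350,500:520] if 0 else None
    for k,(a,b,c,e) in rois[n].items():
        P=X[b:e,a:c].reshape(-1,3); P=P[d[b:e,a:c].ravel()>0]
        if k!='stand': P=P[(P[:,2]>65)&(P[:,2]<190)]
        else: P=P[(P[:,2]>45)&(P[:,2]<140)]
        m=np.median(P,0); P=P[np.linalg.norm(P-m,axis=1)<130]
        c0,nn,Q=plane(P)
        h=np.cross([0,0,1],nn);h/=np.linalg.norm(h); s=(Q-c0)@h
        lo,hi=np.percentile(s,[1,99]); zt=np.percentile(Q[:,2],[1,99])
        print(n,k,len(P),len(Q),'c',c0.round(1),'n',nn.round(3),'h',h.round(3),'ext',(hi-lo).round(1),'mid',(c0+h*(lo+hi)/2).round(1),'z',zt.round(1))
E
python3 m.py
```

```text
scene slate 1427 969 c [477.8 160.4 114.5] n [-1.     0.029 -0.009] h [-0.029 -1.     0.   ] ext 127.3 mid [477.8 161.7 114.5] z [ 66.3 161.2]
scene chop 874 551 c [481.3 313.6 108.3] n [-1.     0.027  0.007] h [-0.027 -1.     0.   ] ext 143.5 mid [480.8 296.3 108.3] z [ 66.1 172.3]
scene stand 2950 2950 c [ 477.  -238.8   77.6] n [-0.564  0.091  0.82 ] h [-0.16  -0.987  0.   ] ext 146.6 mid [ 477.6 -235.5   77.6] z [ 45.5 118.1]
side slate 823 498 c [475.8 163.6 113.9] n [-0.999  0.033 -0.002] h [-0.033 -0.999  0.   ] ext 172.8 mid [476.5 185.  113.9] z [ 66.3 162.5]
side chop 497 301 c [479.  298.6 109.5] n [-1.     0.027  0.004] h [-0.027 -1.     0.   ] ext 155.9 mid [478.8 289.9 109.5] z [ 65.4 174.3]
side stand 2084 2037 c [ 474.8 -242.6   78.5] n [-0.563  0.075  0.823] h [-0.132 -0.991  0.   ] ext 147.1 mid [ 475.8 -235.4   78.5] z [ 45.5 118.1]
```

```bash
cat > m2.py <<'E'
from m import *
print()
for n in rois:
    im,d,p=load(n); X=cloud(d,p)
    a,b,c,e=rois[n]['stand']; P=X[b:e,a:c].reshape(-1,3)
    # table check
    tb=P[(abs(P[:,2])<12)]; print(n,'table z',np.median(tb[:,2]).round(1))
    P=P[(P[:,2]>66)&(P[:,2]<112)&(abs(P[:,1]+237)<120)&(P[:,0]<560)&(P[:,0]>400)]
    c0,nn,Q=plane(P); nn*=-np.sign(nn[0])
    h=np.cross([0,0,1],nn);h/=np.linalg.norm(h); s=(Q-c0)@h; lo,hi=np.percentile(s,[.5,99.5])
    f=-np.array([nn[0],nn[1],0]);f/=np.linalg.norm(f)
    mid=c0+h*(lo+hi)/2; t=np.arcsin(nn[2])
    seat=mid-f*(mid[2]-30)*np.tan(np.radians(20)); seat[2]=30
    print(len(P),len(Q),'lean',np.degrees(t).round(1),'yaw',np.degrees(np.arctan2(f[1],f[0])).round(2),'width',(hi-lo).round(1),'mid',mid.round(1),'seat',seat.round(1))
    # slate top & ends by high z points
    a,b,c,e=rois[n]['slate']; P=X[b:e,a:c].reshape(-1,3); P=P[(P[:,2]>154)&(P[:,2]<172)&(abs(P[:,0]-484)<20)]
    print('slate top',len(P),np.percentile(P,[1,50,99],axis=0).round(1).tolist())
E
python3 m2.py | sed -n '/^$/,$p'
```

```text
scene table z -0.6
1418 1146 lean 20.0 yaw -9.2 width 147.3 mid [ 494.  -237.5   89.6] seat [ 472.6 -234.1   30. ]
slate top 242 [[473.7, 97.4, 154.4], [479.4, 157.3, 160.0], [490.8, 222.9, 162.5]]
side table z -0.8
972 740 lean 20.1 yaw -9.03 width 146.7 mid [ 491.7 -237.3   89.7] seat [ 470.3 -233.9   30. ]
slate top 149 [[471.8, 97.7, 154.9], [478.4, 153.4, 160.1], [488.3, 228.1, 163.5]]
```

```bash
python3 - <<'E'
from h import *
L=np.load('last_scene.npz'); X=cloud(L['d'],L).reshape(-1,3); S=np.load('last_side.npz'); Y=cloud(S['d'],S).reshape(-1,3); X=np.vstack([X,Y])
for x in range(200,701,50):
    print(x,[int(np.percentile(q,98)) if len(q)>3 else -1 for y in range(500,-401,-50) for q in [X[(abs(X[:,0]-x)<25)&(abs(X[:,1]-y)<25)&(X[:,2]>-20)][:,2]]])
E
```

```text
200 [508, 518, 387, 568, 576, -1, -1, -1, -1, -1, -1, -1, -1, -1, -1, -1, -1, -1, -1]
250 [335, 516, 556, 566, -1, -1, -1, -1, -1, -1, -1, -1, -1, -1, -1, -1, -1, -1, -1]
300 [333, 551, 552, 0, 0, 0, 1, 0, 0, 0, 0, 0, 1, 0, 1, 0, 0, 0, 1]
350 [1, 1, 1, 1, 1, 1, 1, 1, 1, 1, 1, 1, 1, 1, 1, 1, 1, 1, 1]
400 [1, 1, 1, 1, 1, 1, 1, 1, 1, 1, 1, 1, 1, 30, 58, 59, 58, 1, 77]
450 [1, 1, 45, 46, 46, 46, 61, 155, 155, 1, 1, 1, 1, 59, 59, 56, 66, 1, 79]
500 [1, 0, 47, 160, 174, 140, 161, 161, 161, 1, 1, 1, 1, 116, 117, 117, 117, 1, 78]
550 [0, 0, 1, 1, 0, 1, 2, 1, 1, 86, 87, 86, 1, 1, -1, 1, 48, 1, 62]
600 [527, 535, 542, 547, 554, 560, 567, 573, 580, 587, 593, 600, 606, 614, 620, 627, 634, 640, 648]
650 [2, 1, 1, 1, 1, 1, 1, 1, 1, 1, 82, 38, 39, 39, 38, 38, 6, 11, 10]
700 [2, 1, 1, 1, 1, 2, 1, 1, 1, 1, 1, 2, 1, 44, 55, 42, 6, 11, 70]
```

Request:
{"method": "step_arm", "body": {
  "deltas": [
    [1,0,0,-0.014,0.091],
    [1,0,0,-0.014,0.091],
    [1,0,0,-0.014,0.091],
    [1,0,0,-0.014,0.091],
    [1,0,0,-0.014,0.091],
    [1,0,0,-0.014,0.091],
    [1,0,0,-0.014,0.091],
    [1,0,0,-0.014,0.09]
  ]
}}

```text
time: 0.9
tool_pos: [232.8, 470.3, 293.6]
tcp_rot: [-3.141, 0.001, 1.534]
contact_force: [0.5, -0.2, 0.6]
grip_width: 91.6
finger_force: 0.0
```

```bash
python3 - <<'E'
from h import *
for n in('scene','side'):
    L=np.load('last_%s.npz'%n); X=cloud(L['d'],L)
    m=(abs(X[...,0]-600)<25)&(X[...,2]>150)&(abs(X[...,1])<450)
    P=X[m]; v,u=np.nonzero(m); print(n,len(P))
    if len(P): print(np.percentile(P,[1,25,50,75,99],axis=0).round(0).tolist(),u.min(),u.max(),v.min(),v.max())
    for y in range(400,-401,-100):
        q=P[abs(P[:,1]-y)<30]
        if len(q):print(y,len(q),q[:,2].min().round(),q[:,2].max().round(),q[:,0].min().round(),q[:,0].max().round())
E
```

```text
scene 4457
[[609.0, -381.0, 510.0], [611.0, -332.0, 517.0], [612.0, -271.0, 525.0], [613.0, -184.0, 535.0], [615.0, 21.0, 552.0]] 299 559 0 33
100 1 509.0 509.0 614.0 614.0
0 134 508.0 519.0 609.0 624.0
-100 348 509.0 530.0 609.0 615.0
-200 656 510.0 541.0 608.0 616.0
-300 1084 509.0 551.0 608.0 616.0
-400 261 510.0 556.0 608.0 616.0
side 18271
[[608.0, -448.0, 510.0], [610.0, -385.0, 539.0], [610.0, -293.0, 570.0], [611.0, -136.0, 602.0], [613.0, 352.0, 649.0]] 265 559 0 113
400 112 508.0 544.0 608.0 614.0
300 208 509.0 558.0 608.0 613.0
200 318 509.0 572.0 607.0 615.0
100 484 509.0 586.0 608.0 614.0
0 718 508.0 599.0 607.0 615.0
-100 1072 509.0 613.0 607.0 614.0
-200 1612 509.0 628.0 607.0 614.0
-300 2492 509.0 641.0 607.0 613.0
-400 3899 508.0 655.0 607.0 613.0
```

Request:
{"method": "step_arm", "body": {
  "deltas": [
    [1,-0.05,0.0437,0,0],
    [1,-0.05,0.0437,0,0],
    [1,-0.05,0.0437,0,0],
    [1,-0.05,0.0437,0,0],
    [1,-0.05,0.0437,0,0],
    [1,-0.05,0.0437,0,0],
    [1,-0.05,0.0437,0,0],
    [1,-0.05,0.0437,0,0]
  ]
}}

```text
time: 1.7
tool_pos: [402.0, 264.0, 293.5]
tcp_rot: [-3.141, 0.0, 1.54]
contact_force: [1.2, -0.3, 0.5]
grip_width: 91.9
finger_force: 0.0
```

Request:
{"method": "step_arm", "body": {
  "deltas": [
    [1,-0.05,0.0437,0,0],
    [1,-0.05,0.0437,0,0],
    [1,-0.05,0.0437,0,0],
    [1,-0.05,0.0437,0,0],
    [1,0,0,0,0]
  ]
}}

```text
time: 2.2
tool_pos: [487.6, 159.7, 292.9]
tcp_rot: [-3.141, 0.001, 1.536]
contact_force: [-0.3, 0.2, -0.3]
grip_width: 92.0
finger_force: 0.0
```

```bash
python3 - <<'E'
from h import *
im,d,p=cap('wrist');print(p)
cv2.imwrite('pics/w1.png',im[:,:,::-1])
X=cloud(d,p); P=X[(X[...,2]>155)&(X[...,2]<168)&(abs(X[...,1]-161)<60)&(abs(X[...,0]-484)<40)]
print(len(P),np.percentile(P,[1,50,99],axis=0).round(1).tolist())
s=np.polyfit(P[:,1],P[:,0],1);print(s,np.polyval(s,161))
E
```

```text
{'fov_y': 58.40922164011536, 'cx': 276.91709440340304, 'cy': 211.3783672972487, 'rvec': array([-2.86892728,  0.04971215,  0.00550478]), 'tvec': array([-481.66059843,  120.8996183 ,  489.74974198])}
2713 [[475.0, 102.8, 158.7], [482.7, 166.5, 161.6], [490.3, 220.1, 163.3]]
[3.09070801e-02 4.77583057e+02] 482.55909657601114
```

View pics/w1.png

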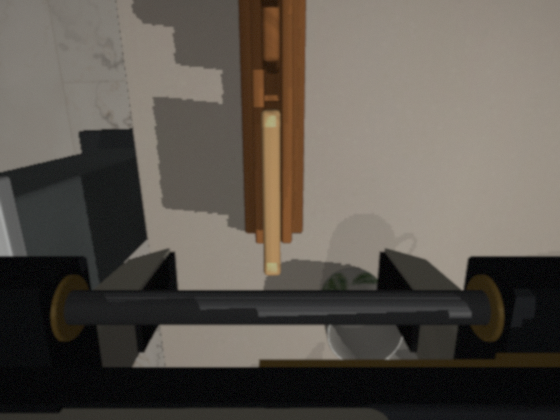

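The wrist view shows the slate's top edge at columns 263–281, rows 110–275, between the fingers, whose inner sides are near columns 175 and 378.

```bash
python3 - <<'E'
from h import *
L=np.load('last_wrist.npz'); X=cloud(L['d'],L)
P=X[(X[...,2]>156)&(X[...,2]<168)&(abs(X[...,1]-161)<75)&(abs(X[...,0]-484)<14)]
print(np.percentile(P,[.5,50,99.5],axis=0).round(1).tolist())
o=bot.get_obs();print(o['tool_pos'],o['tcp_rot'])
im,d,p=cap('wrist');o=bot.get_obs();print(o['tool_pos'],o['tcp_rot'])
E
```

```text
[[474.6, 101.9, 158.5], [482.8, 171.2, 161.6], [490.8, 228.6, 163.5]]
[486.37200316 161.14502917 292.97083775] [-3.14024381e+00  2.42504752e-04  1.53673850e+00]
[485.68407896 162.09559977 293.14440961] [-3.14017075e+00 -1.05136208e-04  1.53814751e+00]
```

Request:
{"method": "step_arm", "body": {
  "deltas": [
    [1,0.003,-0.006,0.04,0],
    [1,0,0,0.04,0],
    [1,0,0,0.04,0],
    [1,0,0,0.04,0],
    [1,0,0,0.04,0],
    [1,0,0,0.04,0],
    [1,0,0,0.026,0],
    [1,0,0,0.026,0]
  ]
}}

```text
time: 3.1
tool_pos: [481.7, 165.3, 147.0]
tcp_rot: [-3.141, -0.0, 1.541]
contact_force: [-0.5, 0.2, -0.3]
grip_width: 91.6
finger_force: 0.0
```

Request:
{"method": "step_arm", "body": {
  "deltas": [
    [0.5,0,0,0,0],
    [0,0,0,0,0],
    [0,0,0,0,0],
    [0,0,0,0,0],
    [0,0,0,0,0],
    [0,0,0,0,0],
    [0,0,0,0,0],
    [0,0,0,0,0]
  ]
}}

```text
time: 3.9
tool_pos: [482.8, 164.1, 147.8]
tcp_rot: [3.141, -0.0, 1.54]
contact_force: [-0.2, 0.1, -0.4]
grip_width: 32.5
finger_force: 0.0
```

Request:
{"method": "step_arm", "body": {
  "deltas": [
    [0,0,0,0,0],
    [0,0,0,0,0],
    [0,0,0,0,0],
    [0,0,0,0,0],
    [0,0,0,0,0],
    [0,0,0,0,0]
  ]
}}

```text
time: 4.5
tool_pos: [482.8, 164.1, 147.7]
tcp_rot: [-3.142, -0.0, 1.54]
contact_force: [-0.1, -0.2, -0.8]
grip_width: 13.9
finger_force: 30.0
```

Request:
{"method": "step_arm", "body": {
  "deltas": [
    [0,0,0,-0.02,0],
    [0,0,0,-0.03,0],
    [0,0,0,-0.04,0],
    [0,0,0,-0.04,0],
    [0,0,0,-0.05,0],
    [0,0,0,-0.05,0],
    [0,0,0,-0.05,0],
    [0,0,0,-0.03,0]
  ]
}}

```text
time: 5.3
tool_pos: [483.1, 164.2, 305.4]
tcp_rot: [3.139, -0.001, 1.54]
contact_force: [-0.2, -0.5, -1.9]
grip_width: 13.8
finger_force: 30.0
```

```bash
python3 - <<'E'
from h import *
o=bot.get_obs();print(o['tool_pos'],o['tcp_rot'],o['contact_force'],o['grip_width'])
im,d,p=cap('scene')
cv2.imwrite('pics/c.png',im[:,:,::-1])
E
```

```text
[483.06281936 164.2207043  305.39193399] [ 3.13870138e+00 -7.45746248e-04  1.53993788e+00] [-0.15113938 -0.49229219 -1.94713684] 13.792002271987343
```

View pics/c.png

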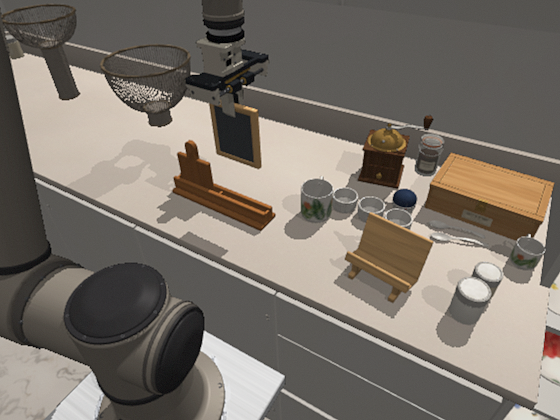

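The slate is held upright (centre near (237,135)) and the chopping board is still in the rack.

```bash
python3 - <<'E'
from h import *
from m import plane
L=np.load('last_scene.npz');X=cloud(L['d'],L)
P=X[90:175,195:270].reshape(-1,3);P=P[(abs(P[:,0]-478)<15)&(P[:,2]>175)&(P[:,2]<280)]
c,n,Q=plane(P);print(len(P),c.round(1),n.round(3))
for z in range(185,280,15):
    q=Q[abs(Q[:,2]-z)<6];print(z,np.percentile(q[:,1],[1,99]).round(1))
print('zmin',[ (y,np.percentile(Q[abs(Q[:,1]-y)<6][:,2],2).round(1)) for y in (110,135,160,185,210)])
E
```

```text
scene slate 308 251 c [477.8 159.6 179.8] n [-0.998  0.031  0.059] h [-0.031 -1.     0.   ] ext 125.0 mid [477.8 161.4 179.8] z [170.  189.3]
scene chop 876 600 c [481.4 314.3 107.9] n [-1.     0.023  0.003] h [-0.023 -1.     0.   ] ext 145.7 mid [481.  296.1 107.9] z [ 65.9 175.1]
scene stand 2944 2944 c [ 477.1 -238.6   77.7] n [-0.565  0.09   0.82 ] h [-0.158 -0.988  0.   ] ext 146.7 mid [ 477.6 -235.4   77.7] z [ 45.5 118.2]
side slate 823 498 c [475.8 163.6 113.9] n [-0.999  0.033 -0.002] h [-0.033 -0.999  0.   ] ext 172.8 mid [476.5 185.  113.9] z [ 66.3 162.5]
side chop 497 301 c [479.  298.6 109.5] n [-1.     0.027  0.004] h [-0.027 -1.     0.   ] ext 155.9 mid [478.8 289.9 109.5] z [ 65.4 174.3]
side stand 2084 2037 c [ 474.8 -242.6   78.5] n [-0.563  0.075  0.823] h [-0.132 -0.991  0.   ] ext 147.1 mid [ 475.8 -235.4   78.5] z [ 45.5 118.1]
1799 [478.  160.7 230.1] [-0.999  0.033  0.001]
185 [ 99.8 223. ]
200 [ 98.8 225.7]
215 [ 98.5 223.9]
230 [ 98.2 220.9]
245 [ 99.3 224.5]
260 [ 98.6 225.8]
275 [ 98.8 224.6]
zmin [(110, np.float64(177.2)), (135, np.float64(176.9)), (160, np.float64(180.5)), (185, np.float64(179.7)), (210, np.float64(176.7))]
```

Request:
{"method": "step_arm", "body": {
  "deltas": [
    [0,0,0,0,0.0405],
    [0,0,0,0,0.041],
    [0,-0.02,0,0,0],
    [0,-0.04,0.005,0,0],
    [0,-0.05,0.005,0,0],
    [0,-0.05,0.005,0,0],
    [0,-0.05,0.005,0,0],
    [0,-0.05,0.005,0,0]
  ]
}}

```text
time: 6.15
tool_pos: [473.9, 32.3, 302.5]
tcp_rot: [-3.141, 0.0, 1.414]
contact_force: [-0.2, -0.2, -2.1]
grip_width: 13.5
finger_force: 30.0
```

Request:
{"method": "step_arm", "body": {
  "deltas": [
    [0,-0.05,0.005,0,0],
    [0,-0.05,0.005,0,0],
    [0,-0.05,0.005,0,0],
    [0,-0.05,0.005,0,0],
    [0,-0.05,0.005,0,0],
    [0,-0.05,0.005,0,0],
    [0,-0.05,0.005,0,0],
    [0,-0.05,0.001,0,0]
  ]
}}

```text
time: 6.95
tool_pos: [459.9, -168.0, 302.5]
tcp_rot: [-3.141, -0.0, 1.414]
contact_force: [0.3, -0.3, -2.4]
grip_width: 13.9
finger_force: 30.0
```

Request:
{"method": "step_arm", "body": {
  "deltas": [
    [0,-0.05,0,0,0],
    [0,-0.04,0,0,0],
    [0,-0.024,0,0,0],
    [0,-0.01,0,0,0],
    [0,0,0,0,0],
    [0,0,0,0,0]
  ]
}}

```text
time: 7.55
tool_pos: [450.8, -227.1, 302.7]
tcp_rot: [-3.142, -0.001, 1.413]
contact_force: [0.7, 0.4, -1.9]
grip_width: 13.8
finger_force: 30.0
```

```bash
python3 - <<'E'
from h import *
o=bot.get_obs();print(o['tool_pos'],o['tcp_rot'],o['contact_force'],o['grip_width'])
im,d,p=cap('scene');im2,_,_=cap('side');o=bot.get_obs();print(o['tool_pos'],o['tcp_rot'])
cv2.imwrite('pics/d.png',np.hstack([im[60:360,250:500],im2[60:360,200:450]])[:,:,::-1])
E
```

```text
[ 450.8490878  -227.11493196  302.68942376] [-3.14150149e+00 -5.67006252e-04  1.41257271e+00] [ 0.70416344  0.36358436 -1.8950026 ] 13.811885705616122
[ 450.98996539 -226.98157544  302.77713414] [ 3.14149879e+00 -2.78828838e-04  1.41302167e+00]
```

View pics/d.png

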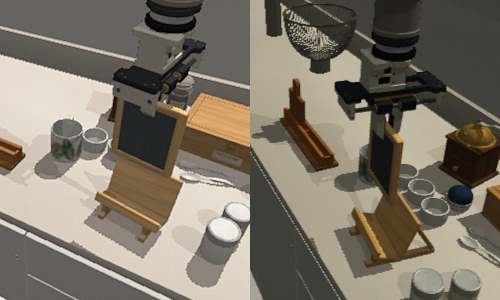

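The slate hangs above the stand and is roughly parallel to the ledge. I'll measure its offset from the stand in the same views.

```bash
python3 - <<'E' | tail -8
from h import *
from m import plane
for n in('scene','side'):
    L=np.load('last_%s.npz'%n);X=cloud(L['d'],L).reshape(-1,3)
    x=np.array([.987,-.158,0]);y=np.array([.158,.987,0])
    S=np.array([471.5,-234,30]); r=np.stack([(X-S)@x,(X-S)@y,X[:,2]-30],1)
    P=r[(abs(r[:,0]+27)<14)&(abs(r[:,1])<80)&(r[:,2]>145)&(r[:,2]<250)]
    c,nn,Q=plane(P);print(n,'slate face',len(Q),c.round(1),nn.round(3),'y',np.percentile(Q[:,1],[1,99]).round(1),'zmin',np.percentile(Q[:,2],1).round(1))
    P=r[(abs(r[:,0]-20)<20)&(abs(r[:,1])<85)&(r[:,2]>40)&(r[:,2]<85)]
    c,nn,Q=plane(P);print('back',len(Q),c.round(1),nn.round(3),'corner x',(c[0]-c[2]*.364).round(1),'y',np.percentile(Q[:,1],[1,99]).round(1))
E
```

```text
return _methods._mean(a, axis=axis, dtype=dtype,
  ret = um.true_divide(
  ret = ret.dtype.type(ret / rcount)
m.py:6: RuntimeWarning: Mean of empty slice.
  c=np.median(P,0) if _==0 else P.mean(0); n=np.linalg.svd(P-c)[2][2]; r=abs((P-c)@n); P=P[r<max(2.5*np.median(r),1.5)]
m.py:19: RuntimeWarning: invalid value encountered in divide
  h=np.cross([0,0,1],nn);h/=np.linalg.norm(h); s=(Q-c0)@h
Traceback (most recent call last):
  File "m.py", line 20, in <module>
    lo,hi=np.percentile(s,[1,99]); zt=np.percentile(Q[:,2],[1,99])
          ~~~~~~~~~~~~~^^^^^^^^^^
IndexError: index -1 is out of bounds for axis 0 with size 0
```

```bash
sed -n 1,7p m.py | grep -v '^rois' > pl.py; python3 - <<'E'
from pl import *
for n in('scene','side'):
    L=np.load('last_%s.npz'%n);X=cloud(L['d'],L).reshape(-1,3)
    x=np.array([.987,-.158,0]);y=np.array([.158,.987,0])
    S=np.array([471.5,-234,30]); r=np.stack([(X-S)@x,(X-S)@y,X[:,2]-30],1)
    P=r[(abs(r[:,0]+27)<14)&(abs(r[:,1])<80)&(r[:,2]>132)&(r[:,2]<230)]
    c,nn,Q=plane(P);print(n,'slate face',len(Q),c.round(1),nn.round(3),'y',np.percentile(Q[:,1],[1,99]).round(1),'zmin',np.percentile(Q[:,2],1).round(1))
    P=r[(abs(r[:,0]-20)<20)&(abs(r[:,1])<85)&(r[:,2]>40)&(r[:,2]<85)]
    c,nn,Q=plane(P);print('back',len(Q),c.round(1),nn.round(3),'corner x',(c[0]-c[2]*.364).round(1),'y',np.percentile(Q[:,1],[1,99]).round(1))
E
```

```text
scene slate face 2107 [-26.5  -0.7 185.4] [ 1.     0.    -0.007] y [-61.4  65.1] zmin 138.9
back 1095 [23.5 -4.5 61.7] [-0.94   0.003  0.34 ] corner x 1.1 y [-72.9  72.9]
side slate face 966 [-2.870e+01 -1.000e-01  1.848e+02] [ 1.     0.004 -0.01 ] y [-62.   64.2] zmin 139.4
back 563 [ 20.8 -20.5  60.9] [-0.938 -0.001  0.346] corner x -1.4 y [-72.7  67.9]
```

Request:
{"method": "step_arm", "body": {
  "deltas": [
    [0,0,0,0.03,0],
    [0,0,0,0.04,0],
    [0,0,0,0.04,0],
    [0,0,0,0.04,0],
    [0,0,0,0.04,0],
    [0,0,0,0.02,0],
    [0,0,0,0.014,0],
    [0,0,0,0.01,0]
  ]
}}

```text
time: 8.45
tool_pos: [451.2, -227.7, 185.7]
tcp_rot: [3.141, 0.0, 1.412]
contact_force: [0.8, 0.5, -1.2]
grip_width: 13.6
finger_force: 30.0
```

Request:
{"method": "step_arm", "body": {
  "deltas": [
    [0,0,0,0.004,0],
    [0,0,0,0.004,0],
    [0,0,0,0.004,0],
    [0,0,0,0,0]
  ]
}}

```text
time: 8.85
tool_pos: [450.9, -227.8, 179.8]
tcp_rot: [3.141, -0.0, 1.412]
contact_force: [0.4, 0.7, -2.4]
grip_width: 13.9
finger_force: 30.0
```

Request:
{"method": "step_arm", "body": {
  "deltas": [
    [0,0,0,0.003,0],
    [0,0,0,0.003,0],
    [0,0,0,0,0]
  ]
}}

```text
time: 9.15
tool_pos: [450.8, -227.7, 176.5]
tcp_rot: [-3.141, -0.0, 1.412]
contact_force: [0.1, -1.7, -1.9]
grip_width: 13.8
finger_force: 30.0
```

Request:
{"method": "step_arm", "body": {
  "deltas": [
    [0,0,0,0.003,0],
    [0,0,0,0,0]
  ]
}}

```text
time: 9.35
tool_pos: [451.3, -228.1, 175.7]
tcp_rot: [3.14, 0.001, 1.412]
contact_force: [-0.4, -0.2, 2.3]
grip_width: 14.1
finger_force: 30.0
```

Request:
{"method": "step_arm", "body": {
  "deltas": [
    [0,0,0,0.003,0],
    [0,0,0,0,0]
  ]
}}

```text
time: 9.55
tool_pos: [452.0, -228.5, 175.2]
tcp_rot: [3.138, 0.002, 1.412]
contact_force: [1.0, -0.7, 7.1]
grip_width: 13.9
finger_force: 30.0
```

Contact is clear: the vertical force rose from -2 to +7 N. I'll let go.

Request:
{"method": "step_arm", "body": {
  "deltas": [
    [1,0,0,0,0],
    [1,0,0,0,0],
    [1,0,0,0,0],
    [1,0,0,0,0],
    [1,0,0,0,0],
    [1,0,0,0,0],
    [1,0,0,0,0],
    [1,0,0,0,0]
  ]
}}

```text
time: 10.35
tool_pos: [450.8, -227.8, 173.7]
tcp_rot: [-3.142, -0.0, 1.412]
contact_force: [0.5, 0.5, -0.4]
grip_width: 73.0
finger_force: 0.1
```

Request:
{"method": "step_arm", "body": {
  "deltas": [
    [1,0,0,0,0],
    [1,0,0,0,0],
    [1,0,0,0,0],
    [1,0,0,0,0],
    [1,0,0,0,0],
    [1,0,0,0,0]
  ]
}}

```text
time: 10.95
tool_pos: [450.9, -227.8, 173.7]
tcp_rot: [3.142, -0.0, 1.412]
contact_force: [0.1, -0.0, -0.0]
grip_width: 91.7
finger_force: 0.1
```

Request:
{"method": "step_arm", "body": {
  "deltas": [
    [1,0,0.008,0,0],
    [1,0,0.008,0,0],
    [1,0,0.008,0,0],
    [1,0,0.008,0,0],
    [1,0,0.008,0,0],
    [1,0,0.008,0,0],
    [1,0,0.008,0,0],
    [1,0,0,0,0]
  ]
}}

```text
time: 11.75
tool_pos: [479.1, -232.3, 173.7]
tcp_rot: [3.141, 0.0, 1.412]
contact_force: [0.3, 1.2, -0.3]
grip_width: 91.9
finger_force: 0.3
```

```bash
python3 - <<'E'
from h import *
im,d,p=cap('scene');im2,_,_=cap('side')
cv2.imwrite('pics/e.png',np.hstack([im[60:360,250:500],im2[60:360,200:450]])[:,:,::-1])
E
```

```text
(no output)
```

View pics/e.png

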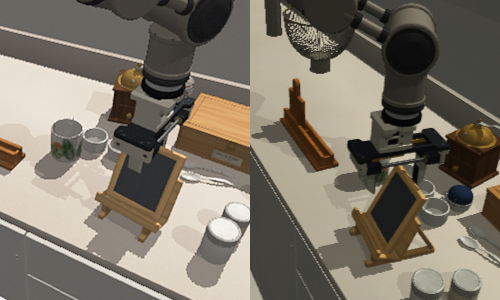

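The slate sits on the ledge, leaning back. A finger may still be touching it (0.3 N), so I'll measure the lean before retreating.

```bash
cat > f.py <<'E'
from pl import *
for n in('scene','side'):
    L=np.load('last_%s.npz'%n);X=cloud(L['d'],L).reshape(-1,3)
    x=np.array([.987,-.158,0]);y=np.array([.158,.987,0])
    S=np.array([471.5,-234,30]); r=np.stack([(X-S)@x,(X-S)@y,X[:,2]-30],1)
    P=r[(abs(r[:,0]-10)<45)&(abs(r[:,1])<80)&(r[:,2]>35)&(r[:,2]<115)]
    c,nn,Q=plane(P);nn*=-np.sign(nn[0]);print(n,len(P),len(Q),c.round(1),'lean',np.degrees(np.arcsin(nn[2])).round(1),'yaw',np.degrees(nn[1]).round(1),'x at z=0',(c[0]+c[2]*nn[2]/nn[0]).round(1),'y',np.percentile(Q[:,1],[1,99]).round(1))
    T=r[(abs(r[:,0]-30)<60)&(abs(r[:,1])<75)&(r[:,2]>120)&(r[:,2]<160)]; print('ztop',np.percentile(T[:,2],[50,95]).round(1))
    C=X[(abs(X[:,0]-484)<25)&(X[:,1]>260)&(X[:,1]<372)&(X[:,2]>60)&(X[:,2]<185)];print('chop',C.mean(0).round(1))
E
python3 f.py
```

```text
scene 2350 1715 [ 6.6 -4.7 71.8] lean 26.3 yaw -0.1 x at z=0 -28.9 y [-63.   63.8]
ztop [134.9 150.6]
chop [482.6 311.5 109.8]
side 1955 1162 [ 6.1  1.7 75.5] lean 26.4 yaw -0.3 x at z=0 -31.4 y [-62.9  64.3]
ztop [137. 152.]
chop [481.6 306.  111.9]
```

Request:
{"method": "step_arm", "body": {
  "deltas": [
    [1,0,0.008,0,0],
    [1,0,0.008,0,0],
    [1,0,0.008,0,0],
    [1,0,0,0,0],
    [1,0,0,0,0]
  ]
}}

```text
time: 12.35
tool_pos: [490.4, -234.0, 173.6]
tcp_rot: [-3.141, -0.0, 1.412]
contact_force: [0.7, -0.3, -0.2]
grip_width: 91.6
finger_force: 0.0
```

Request:
{"method": "step_arm", "body": {
  "deltas": [
    [1,0,0,-0.01,0],
    [1,0,0,-0.02,0],
    [1,0,0,-0.04,0],
    [1,0,0,-0.05,0],
    [1,0,0,-0.05,0],
    [1,0,0,-0.05,0],
    [1,0,0,0,0],
    [1,0,0,0,0]
  ]
}}

```text
time: 13.15
tool_pos: [490.3, -234.2, 284.6]
tcp_rot: [3.14, 0.001, 1.412]
contact_force: [0.7, 0.0, -1.5]
grip_width: 91.6
finger_force: 0.0
```

```bash
python3 - <<'E'
from h import *
im,d,p=cap('scene');im2,_,_=cap('side')
cv2.imwrite('pics/g.png',np.hstack([im[60:360,150:500],im2[60:360,200:450]])[:,:,::-1])
E
python3 f.py
```

```text
scene 2747 2020 [11.9 -1.1 75.9] lean 28.5 yaw -0.0 x at z=0 -29.3 y [-63.   63.9]
ztop [132.5 141.2]
chop [482.6 311.4 110. ]
side 1995 1256 [ 9.7  2.4 75.6] lean 28.9 yaw -0.3 x at z=0 -32.0 y [-63.   64.8]
ztop [133.3 140.7]
chop [481.4 305.6 112.1]
```

View pics/g.png

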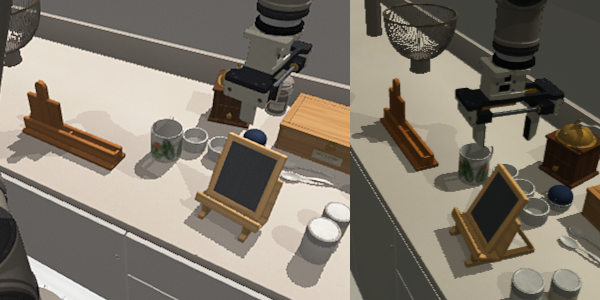

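The slate leans about 28.7° on the ledge, centred to within 1 mm, and the gripper is clear of it. The chopping board hasn't moved.

```bash
python3 -c "
from plant import bot
print(bot.close_job())"
```

```text
the job is handed in; nothing more can be done
None
```

The slate is on the stand's ledge behind the lip, leaning back about 29°, centred to about 1 mm and square to the ledge; the chopping board is still in the rack, the gripper is clear, and I handed the job in shortly after 13 s on the robot clock (no verdict was returned).

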